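# Shim the sagging spice shelf level

### The arm

A 6-joint arm with a two-finger parallel gripper is mounted at the origin on the work surface. World frame = base frame: x ahead of the robot, y to its left, z up, the work surface at z = 0. Lengths are in m, angles in rad, forces in N, time in s.
With the tool pointing down it reaches from about 0.35 to 0.85 m from the base axis. Payload 8.1 kg.
Tool frame: the origin (TCP) lies at the very end of the fingers, on their centre line; the grasp point (between the pads) lies 19 mm behind it; z points along the fingers, y is the line along which they close (so a half turn about z gives the same grasp; the last joint's range is limited). The gripper opens to 93 mm and grips with 3 to 60 N. Pads are 15 mm wide; open, the fingers measure 128 mm over their backs; the gripper's body (75 mm by 188 mm) begins 65 mm behind the grasp point.
Start: joints at [-1.34, 0.13, 1.488, -0, 1.523, -0.085], TCP at [0.186, -0.57, 0.189] pointing down, gripper open.
Joint ranges: [-2.96, 2.96], [-0.89, 2.26], [0.02, 2.5], [-1.34, 4.48], [0, 2.73], [-2.66, 2.66]. Speed limits (rad/s): [2.39, 2.39, 2.79, 3.14, 3.14, 3.14].

### API

Orientations are given as a rotation vector (axis times angle).
In Python, from plant import monitor, eyes, ticket gives the robot as it stands.
- The arm moves only by the tool arm_command, never from a script. Its argument "deltas" is a list that holds one entry, the list of rows, each a list of 6 numbers: the shift along the world's x, y, z in cm, then the turn, a rotation vector about the world's x, y, z in degrees. In form: [[[tx, ty, tz, rx, ry, rz], ...]]. A call has 1 to 12 rows; each row shifts and turns the commanded pose from where the row before left it; what a row does not reach is not made up. A row lasts 1/12 s, in which the tool goes at most 41.7 mm and 7.16 degrees, less where a joint would pass 70% of its speed; a pose out of reach is approached as far as the arm can. A call is refused whole if a number of a shift passes 4.17 or a number of a turn 7.16, either way. A call with a gripper value outside its range is refused whole. "gripper" is the opening, from -1 (shut) to 1 (fully open), set as the call begins (left out, the last holds). The fingers move at their own pace and stop on an object; "squeeze" is the grip in N (left out, the last holds). Time passes only in rows, so rows that do not move let the fingers close. It gives the time, the measured TCP pose, the force, the opening and the grip force at its end, in the units of the state.
- monitor.read_state(): the state, without advancing time (a new reading comes with each control period).
- eyes.read_camera(name): name is "side" or "top"; returns the picture (420x560x3 uint8, blue, green, red); there is no depth.
- eyes.camera_model(name): a dict with "fx", "fy", "cx", "cy" (pixels), "rvec" (rotation vector, rad) and "tvec" (3), from world to camera coordinates, as OpenCV has them. Camera axes: x right, y down, z forward; pixel columns grow to the right and rows downward; lengths in m; the calibration is good to about 2 mm. A picture is of the moment at which its call begins. camera_model takes no time and is no camera call.
- ticket.close_job(): hands the job in; it is judged then, once.
The state is a dict: "t": time; "q": joint angles; "dq": joint speeds; "joint_torque": joint torques, N m; "tool_pos": TCP position; "orientation": TCP orientation; "force": force on the tool from outside, world axes, zero at the start; "wrist_torque": the same for the moment, N m; "opening": finger opening in m; "gripper_force": force on a finger pad.
Only numpy, scipy, OpenCV 4.12 (cv2) and the standard library are available. Lean on these libraries where they do the work, as an engineer would, in place of code of your own. Each camera call takes 0.05 s, during which the arm holds its last target. There are 200 camera calls.

### The job

The little hinged spice shelf sags at its corner stub. Pick up the orange wedge and push it, thin end first and flat on the counter, straight in under that stub until the bubble of the spirit level sits between the two black lines, then let go and leave the wedge there. Push gently, do not lift or lean on the shelf with the gripper, and leave the bottle, jar and tin where they are.

Things in the scene. Friction and masses are not known exactly. Their poses are not given: they have to be found in the camera images.
- rack: Fixed wooden back block (30 x 190 mm, 60 mm tall) carrying the shelf's hinge. Origin on the counter straight below the middle of the hinge line, which is 41 mm up; +x points from the shelf through the block (the way the wedge is pushed), y along the hinge line, z up. The shelf reaches from 5 to 195 mm along its -x; level, its underside is 34, its top 48 and the spirit level's top 58 mm up.
- board: The spice shelf: wooden board 190 x 170 x 14 mm, hinged at the block, with three spice jars (41 mm wide, tops 106 mm up when level) and a spirit level fixed on it. Origin at the middle of the hinge line; axes as the rack's, tilting about y. At first it rests on the hinge's stop, free edge low by 0.04 rad (7 mm at the stub); it can rise to 0.04 rad past level. It weighs 4 to 8 N on the stub.
- corner (a point): Top of the steel corner stub, at (-180, -55, -7) mm in the board's frame, below a dark plate on the board. The stub, a peg 14 mm across with a domed end, points down from here, clear of the counter. Its length differs from start to start: board level, its end is 11 to 22 mm above the counter (7 mm less when sagging), so only the level tells how far the wedge must go.
- level_mid (a point): Middle of the dark green vial on top of the yellow spirit level (body 150 x 34 mm, along the board's x, fixed on the middle of the board), midway between the two black lines, which are 32 mm apart.
- bubble (a joint): Position in m of the white bubble (24 x 14 mm) along the vial: 0 when centred, negative towards the back block (the stub's edge is low), positive towards the free edge (it is high). -0.040 at the start; pushing takes up to 15 N; once the wedge carries the stub, about 1.3 mm for each mm that the wedge goes in. Between the lines within +-4 mm.
- wedge: Loose orange plastic wedge, 110 g, 150 x 28 mm, flat underneath. Origin at the centre of its underside; +x points to the thin end. From the thin end (2 mm thick, x = +75 mm) the top slopes up to 28 mm at x = -35 mm; from there to x = -75 mm is a grip block 40 mm long, 28 mm wide, 40 mm tall, gripped across its width from above. Friction (about 0.6) holds it under load.
- wedge_tip (a point): Middle of the wedge's thin edge, on its underside, at (75, 0, 0) mm in the wedge's frame.
- wedge_grip (a point): Point inside the wedge's grip block at (-55, 0, 28) mm in the wedge's frame: where to grip it.
- oil: Bystander: standing amber bottle, 52 mm across, 150 mm tall; origin at the centre of its underside.
- sauce: Bystander: standing red sauce jar, 72 mm across, 110 mm tall; origin at the centre of its underside.
- tin: Bystander: standing food tin with a green band, 74 mm across, 80 mm tall; origin at the centre of its underside.
Not all that is in view belongs to the job. There is more than one size of the wedge; the job needs the smallest.

How it is judged:
On the way:
1. the wedge, flat on the counter, has its thin end under the stub and carries the shelf's corner (contact force between wedge and board above 0.5 N and angle between wedge's own z axis and vertical below 0.1 rad), for 0.2 s.
At the end, for the whole second after the job is handed in: The bubble rests within 4 mm of the middle of the lines, with the stub's weight on the wedge (over 0.5 N), the wedge flat on the counter (within 0.06 rad), straight in (within 0.25 rad of the rack's x), thin end past the stub, and at rest (value of joint bubble between -0.004 and 0.004 m and contact force between wedge and board above 0.5 N and angle between wedge's own z axis and vertical below 0.06 rad and angle between the x axis of wedge and the x axis of rack, either way round below 0.25 rad and x of wedge_tip in the frame of rack above -0.175 m and linear speed of wedge below 0.01 m/s); the robot touches nothing.
It fails at once if the gripper or arm presses on or lifts the shelf with more than 3 N (contact force between any of the arm, the fingers and board above 3 N).
It fails at once if the wedge is forced against the shelf with more than 20 N (contact force between wedge and board above 20 N).
It fails at once if the oil bottle is moved by more than 20 mm (distance of oil from where it was at the start of the episode above 0.02 m).
It fails at once if the sauce jar is moved by more than 20 mm (distance of sauce from where it was at the start of the episode above 0.02 m).
It fails at once if the tin is moved by more than 20 mm (distance of tin from where it was at the start of the episode above 0.02 m).
It also fails if it takes over 61 s, if anything falls off the work surface, if the arm or the gripper's body presses on something with over 40 N, if the wrist force passes 120 N, or if a joint passes its speed limit or range.

## Working session

There is one attempt and no reset: what is moved stays moved. The work goes in short steps, Python scripts to look and compute and a tool call to move; the robot and the scene stay as the last step left them, time stands still between calls to the robot, and variables do not carry over. Pictures are saved under pics/ and viewed, at most 10 in all, crops included, and the job is handed in when it is done.

Besides the shell and the picture viewer there is one more tool, called by a JSON object that holds its "op" and its "data", one argument or row to a line. arm_command: Moves the arm, as the interface text tells. Its arguments: {"type":"object","properties":{"deltas":{"type":"array"},"gripper":{"type":"number"},"squeeze":{"type":"number"}},"required":["deltas"]}

```bash
mkdir -p pics; ls; cat > h.py <<'E'
import numpy as np, cv2
from plant import monitor, eyes, ticket
def cam(n):
    m=eyes.camera_model(n);K=np.array([[m['fx'],0,m['cx']],[0,m['fy'],m['cy']],[0,0,1.]])
    return K,np.array(m['rvec'],float).ravel(),np.array(m['tvec'],float).ravel()
def onplane(n,uv,z):
    K,r,t=cam(n);R=cv2.Rodrigues(r)[0];c=-R.T@t
    uv=np.atleast_2d(np.array(uv,float));d=(R.T@np.linalg.inv(K)@np.c_[uv,np.ones(len(uv))].T).T
    return c+d*((z-c[2])/d[:,2:3])
def proj(n,p):
    K,r,t=cam(n);return cv2.projectPoints(np.atleast_2d(np.array(p,float)),r,t,K,None)[0].reshape(-1,2)
E
python3 - <<'E'
from h import *
for n in('top','side'):
    im=eyes.read_camera(n);cv2.imwrite(f'pics/{n}0.png',im)
    K,r,t=cam(n);print(n,K[0,0],-cv2.Rodrigues(r)[0].T@t)
print(monitor.read_state())
E
```

```text
pics
top 529.3320006132972 [ 0.32581091 -0.04830856  1.53144076]
side 546.2193186816636 [0.75914051 1.09842102 0.87371052]
{'t': 0.1, 'q': array([-1.34038974e+00,  1.31099600e-01,  1.48918096e+00,  6.95293063e-07,
        1.52299773e+00, -8.54028851e-02]), 'dq': array([ 0.00058563, -0.00084962, -0.00307161,  0.00064632,  0.00175231,
       -0.00023448]), 'joint_torque': array([ 1.89721459e-04, -5.61343718e+01, -4.93095267e+01,  7.70027633e-02,
        2.91366497e-02, -4.55204463e-05]), 'tool_pos': array([ 0.18624093, -0.56976416,  0.18807825]), 'orientation': array([-3.10084754e+00, -4.93748996e-01,  1.90611364e-04]), 'force': array([ 0.27063665,  0.68319541, -0.37377813]), 'wrist_torque': array([-0.05633103, -0.01022996,  0.02371476]), 'gripper_force': 0.0, 'opening': 0.0929641439376892}
```

View pics/top0.png

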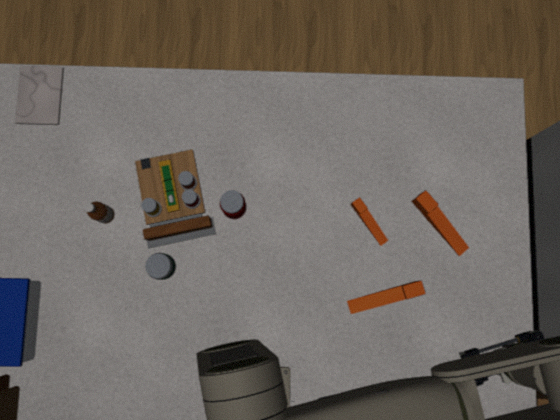

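View pics/side0.png

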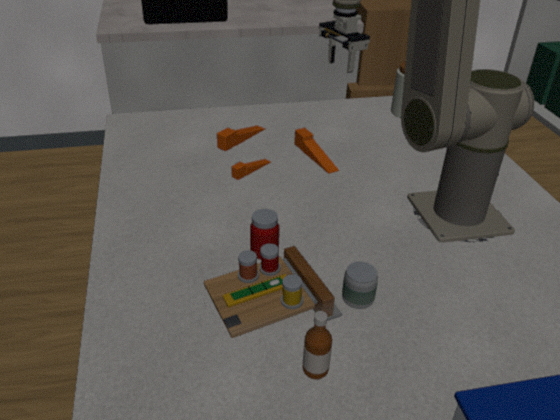

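The top view shows three orange wedges at about (369,221), (442,222) and (387,296). The one at (369,221) looks smallest, and I'll check that by length. The shelf is at (170,185), with the dark stub plate at (146,163) and the back block at (178,230).

```bash
python3 - <<'E'
from h import *
im=cv2.imread('pics/top0.png');hsv=cv2.cvtColor(im,cv2.COLOR_BGR2HSV)
m=cv2.inRange(hsv,(3,180,90),(18,255,255))
cs=cv2.findContours(m,0,1)[0]
for c in cs:
    if cv2.contourArea(c)<150: continue
    r=cv2.minAreaRect(c);b=cv2.boxPoints(r);w=onplane('top',b,0.01)
    print(np.round(r[0]),np.round(b).tolist(),'sides mm',np.round(1000*np.linalg.norm(w-np.roll(w,1,0),axis=1)),np.round(w[:,:2],3).tolist())
# side-view orange too
for n,uv,z in [('plate',(146,163),.045),('shelf TL',(136,158),.041),('shelf TR',(192,150),.041),('block L',(143,233),.06),('block R',(211,219),.06),('oil',(98,211),.1),('sauce',(232,202),.11),('tin',(159,266),.08)]:
    print(n,onplane('top',uv,z).round(3))
a=cv2.resize(im[130:290,120:230],None,fx=3.6,fy=3.6,interpolation=cv2.INTER_CUBIC)
b=cv2.resize(im[180:340,335:480],None,fx=2.6,fy=3.6*2.6/3.6,interpolation=cv2.INTER_CUBIC)
o=np.zeros((576,790,3),np.uint8);o[:a.shape[0],:a.shape[1]]=a;o[:b.shape[0],400:400+b.shape[1]]=b[:,:390]
cv2.imwrite('pics/crop1.png',o)
E
```

```text
[386. 297.] [[347.0, 300.0], [421.0, 280.0], [424.0, 293.0], [351.0, 313.0]] sides mm [ 37. 218.  38. 218.] [[0.296, -0.265], [0.357, -0.475], [0.321, -0.484], [0.26, -0.275]]
[369. 221.] [[352.0, 203.0], [360.0, 197.0], [387.0, 240.0], [379.0, 245.0]] sides mm [146.  29. 146.  28.] [[0.576, -0.276], [0.592, -0.3], [0.47, -0.379], [0.454, -0.355]]
[442. 223.] [[415.0, 197.0], [426.0, 189.0], [468.0, 248.0], [457.0, 256.0]] sides mm [205.  42. 206.  41.] [[0.597, -0.461], [0.622, -0.494], [0.455, -0.614], [0.43, -0.581]]
plate [[0.669 0.321 0.045]]
shelf TL [[0.684 0.351 0.041]]
shelf TR [[0.712 0.192 0.041]]
block L [[0.466 0.313 0.06 ]]
block R [[0.511 0.126 0.06 ]]
oil [[0.519 0.43  0.1  ]]
sauce [[0.553 0.065 0.11 ]]
tin [[0.375 0.259 0.08 ]]
```

View pics/crop1.png

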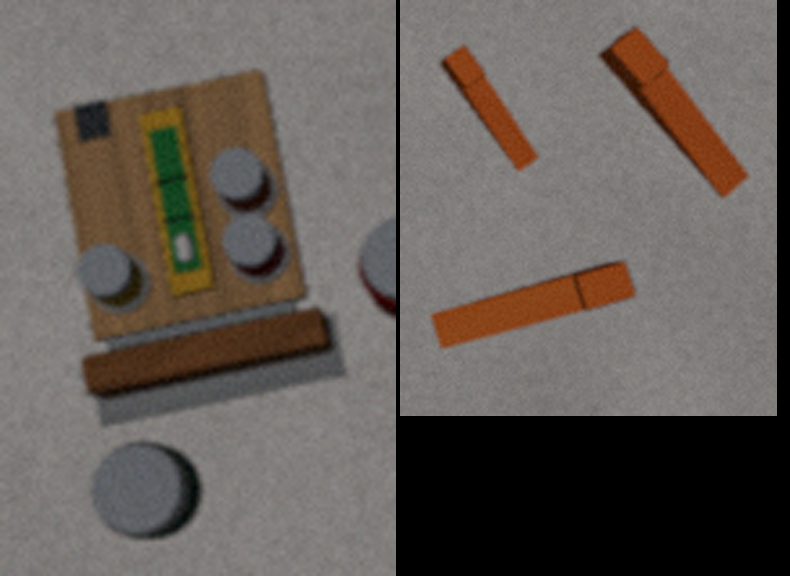

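The smallest wedge is the one at (369,221): it measures 146 x 29 mm, while the others are about 205 to 218 mm long. The crop confirms it, with its grip block at the upper left, near px (359,206), and its thin end near (384,243). Next I'll measure the rack and wedge precisely.

```bash
python3 - <<'E'
from h import *
im=cv2.imread('pics/top0.png');hsv=cv2.cvtColor(im,cv2.COLOR_BGR2HSV)
g=onplane('top',(359.4,206.0),.04)[0];t=onplane('top',(384.2,242.9),.002)[0]
d=t-g;print('wedge block',g.round(4),'tip',t.round(4),'len(130)',np.hypot(*d[:2]),'grip->tip ang',np.degrees(np.arctan2(d[1],d[0]))%360)
m=cv2.inRange(hsv,(20,150,60),(85,255,255));m[:140]=0;m[225:]=0;m[:,:150]=0;m[:,182:]=0
c=max(cv2.findContours(m,0,1)[0],key=cv2.contourArea);r=cv2.minAreaRect(c);w=onplane('top',cv2.boxPoints(r),.054)
s=[w[1]-w[0],w[2]-w[1]];print([np.linalg.norm(x).round(3) for x in s]);L=max(s,key=np.linalg.norm);L=L/np.linalg.norm(L);L=L if L[0]<0 else -L
C=w.mean(0);print('level centre',C.round(4),'ex',L.round(3),np.degrees(np.arctan2(L[1],L[0]))%360)
cr=im[150:178,136:158];mm=(cr.max(2)<60).astype(np.uint8);M=cv2.moments(mm,True);u=(M['m10']/M['m00']+136,M['m01']/M['m00']+150)
P=onplane('top',u,.042)[0];e=L;y=np.array([-L[1],L[0],0]);print('plate',u,P.round(4),'rel',(P-C)@e,(P-C)@y)
B=np.array([[87,362],[325,312],[328,345],[92,393]])/3.6+[120,130];wb=onplane('top',B,.06);print('block top',wb.round(3).tolist());d=wb[1]-wb[0];print(np.degrees(np.arctan2(d[1],d[0]))-90+360, (wb.mean(0)-C)@e,(wb.mean(0)-C)@y)
print('pred stub',C-80*.001*e-.055*y)
E
```

```text
wedge block [ 0.5625 -0.2932  0.04  ] tip [ 0.4623 -0.372   0.002 ] len(130) 0.1274628663770526 grip->tip ang 218.15560471645088
[np.float64(0.035), np.float64(0.147)]
level centre [0.6041 0.2512 0.054 ] ex [-0.973 -0.232  0.   ] 193.39708961784487
plate (145.2405063291139, 163.25316455696202) [0.6693 0.3237 0.042 ] rel -0.08017993475550028 -0.0553997703607006
block top [[0.473, 0.311, 0.06], [0.517, 0.128, 0.06], [0.492, 0.125, 0.06], [0.449, 0.305, 0.06]]
193.605496333477 0.12583368636671072 0.005028619575757321
pred stub [0.6692058  0.32323284 0.054     ]
```

{"op": "arm_command", "data": {
  "deltas": [
    [[3, 2.2, -0.4, 0, 0, 1.62], [3, 2.2, -0.4, 0, 0, 1.62], [3, 2.2, -0.4, 0, 0, 1.62], [3, 2.2, -0.4, 0, 0, 1.62], [3, 2.2, -0.4, 0, 0, 1.62], [3, 2.2, -0.4, 0, 0, 1.62], [3, 2.2, -0.4, 0, 0, 1.62], [3, 2.2, -0.4, 0, 0, 1.62], [3, 2.2, -0.4, 0, 0, 1.62], [3, 2.2, -0.4, 0, 0, 1.62], [3, 2.2, -0.4, 0, 0, 1.62], [3, 2.2, -0.4, 0, 0, 1.62]]
  ],
  "gripper": 1
}}

```text
t: 1.1
tool_pos: [0.5474, -0.3048, 0.1403]
orientation: [-2.973, -1.013, 0.001]
force: [-0.8, 0.2, 0.3]
opening: 0.093
gripper_force: 0.0
```

{"op": "arm_command", "data": {
  "deltas": [
    [[0.4, 0.4, -0.5, 3.05, -3.97, 0], [0.4, 0.4, -0.5, 3.05, -3.97, 0], [0.4, 0.4, -0.5, 3.05, -3.97, 0], [0.4, 0.2, -0.5, 3.05, -3.97, 0], [0, 0, 0, 0, 0, 0], [0, 0, 0, 0, 0, 0], [0, 0, 0, 0, 0, 0]]
  ]
}}

```text
t: 1.68
tool_pos: [0.5622, -0.2926, 0.1213]
orientation: [-2.831, -0.961, -0.496]
force: [0.3, -0.5, -0.3]
opening: 0.0933
gripper_force: 0.0
```

```bash
cat >> h.py <<'E'
def tool():
    s=monitor.read_state();R=cv2.Rodrigues(np.array(s['orientation']))[0]
    h=np.degrees(np.arctan2(-R[0,1],R[1,1]))  # heading from closing axis
    g=s['tool_pos']-.019*R[:,2]
    print('t',round(s['t'],2),'tcp',s['tool_pos'].round(4),'grasp',g.round(4),'y',R[:,1].round(3),'z',R[:,2].round(3),'q',s['q'].round(2),'F',s['force'].round(1),'op',round(s['opening'],4),round(s['gripper_force'],1));return s,R
E
python3 - <<'E'
from h import *
s,R=tool();print(np.degrees(np.arctan2(R[1,1],R[0,1]))+90)
im=eyes.read_camera('side')
cv2.imwrite('pics/s1.png',cv2.resize(im[60:220,150:350],None,fx=3.6,fy=3.6,interpolation=cv2.INTER_CUBIC))
E
```

```text
t 1.68 tcp [ 0.5622 -0.2926  0.1213] grasp [ 0.5571 -0.2966  0.1391] y [ 0.609 -0.793 -0.   ] z [ 0.27   0.207 -0.94 ] q [-0.78  0.16  1.63  0.36  1.32  0.05] F [ 0.3 -0.5 -0.3] op 0.0933 0.0
37.50233745024709
```

View pics/s1.png

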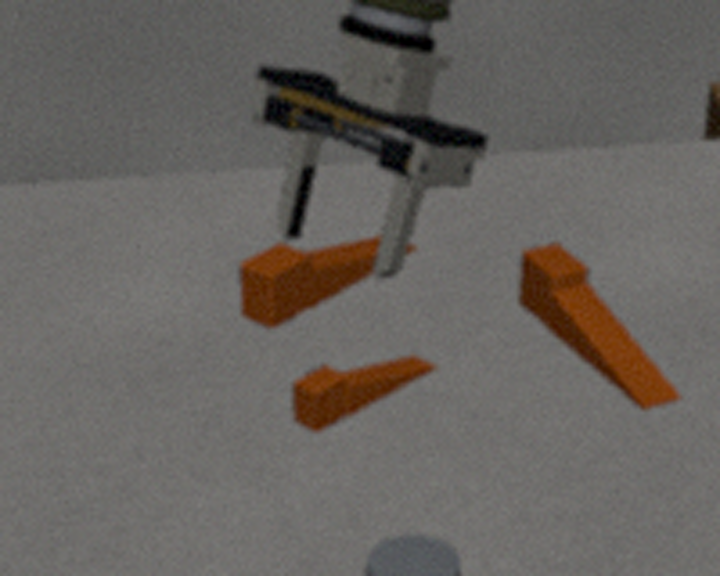

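The gripper is above and tilted the right way; the small wedge's block is at crop (315,400) with its tip at (436,367). I'll cross-check its pose against this side view.

```bash
python3 - <<'E'
from h import *
for a in(34,36,38):
  h=np.radians(180+a);e=np.array([np.cos(h),np.sin(h),0]);y=np.array([-e[1],e[0],0]);O=np.array([.5625,-.2932,0])+.055*e
  p=[O+q[0]*e+q[1]*y+[0,0,q[2]] for q in([-.075,-.014,0],[-.075,.014,0],[-.035,-.014,0],[.075,-.014,0],[.075,.014,0],[-.075,-.014,.04])]
  print(a,((proj('side',p)-[150,60])*3.6).round().tolist())
E
```

```text
34 [[322.0, 432.0], [300.0, 419.0], [358.0, 415.0], [449.0, 369.0], [427.0, 357.0], [322.0, 391.0]]
36 [[323.0, 432.0], [300.0, 420.0], [357.0, 414.0], [446.0, 367.0], [423.0, 356.0], [323.0, 391.0]]
38 [[324.0, 432.0], [300.0, 420.0], [357.0, 414.0], [443.0, 365.0], [419.0, 354.0], [324.0, 391.0]]
```

{"op": "arm_command", "data": {
  "deltas": [
    [[0.1, 0, -2.5, 0, 0, 0], [0.1, 0, -2.5, 0, 0, 0], [0.1, 0, -2.5, 0, 0, 0], [0.1, 0, -2, 0, 0, 0], [0, 0, -1, 0, 0, 0], [0, 0, -0.6, 0, 0, 0], [0, 0, 0, 0, 0, 0], [0, 0, 0, 0, 0, 0]]
  ]
}}

```text
t: 2.4
tool_pos: [0.5672, -0.2926, 0.0112]
orientation: [-2.83, -0.963, -0.5]
force: [0.9, -0.9, 0.9]
opening: 0.0928
gripper_force: 0.0
```

{"op": "arm_command", "data": {
  "deltas": [
    [[0, 0, 0, 0, 0, 0], [0, 0, 0, 0, 0, 0], [0, 0, 0, 0, 0, 0], [0, 0, 0, 0, 0, 0], [0, 0, 0, 0, 0, 0], [0, 0, 0, 0, 0, 0], [0, 0, 0, 0, 0, 0], [0, 0, 0, 0, 0, 0], [0, 0, 0, 0, 0, 0], [0, 0, 0, 0, 0, 0], [0, 0, 0, 0, 0, 0], [0, 0, 0, 0, 0, 0]]
  ],
  "gripper": -1,
  "squeeze": 40
}}

```text
t: 3.4
tool_pos: [0.5665, -0.2925, 0.0102]
orientation: [-2.83, -0.961, -0.5]
force: [1.1, -0.6, 0.9]
opening: 0.0267
gripper_force: 40.0
```

{"op": "arm_command", "data": {
  "deltas": [
    [[0, 0, 1, 0, 0, 0], [0, 0, 2, 0, 0, 0], [0, 0, 2.5, 0, 0, 0], [0, 0, 3, 0, 0, 0], [0, 0, 3, 0, 0, 0], [0, 0, 2.5, 0, 0, 0], [0.5, 1, 1, 0, 0, 0], [1, 2, 0, 0, 0, 0], [1, 2.5, 0, 0, 0, 0], [1, 2.5, 0, 0, 0, -2], [1, 2.5, 0, 0, 0, -2], [1, 2.5, 0, 0, 0, -2]]
  ]
}}

```text
t: 4.4
tool_pos: [0.6212, -0.1601, 0.159]
orientation: [-2.891, -0.813, -0.509]
force: [1.2, 0.3, -0.7]
opening: 0.0266
gripper_force: 39.9
```

{"op": "arm_command", "data": {
  "deltas": [
    [[1, 2.5, 0, 0, 0, -2], [1, 2.5, 0, 0, 0, -2], [1, 2.5, 0, 0, 0, -2], [1, 2.5, 0, 0, 0, -2], [1, 2.5, 0, 0, 0, -2], [1, 2.5, 0, 0, 0, -2], [1, 2.5, 0, 0, 0, -2], [1, 2.5, 0, 0, 0, -2], [1, 2.5, 0, 0, 0, -2.1], [0.5, 1.5, 0, 0, 0, 0], [0, 0, 0, 0, 0, 0], [0, 0, 0, 0, 0, 0]]
  ]
}}

```text
t: 5.4
tool_pos: [0.7154, 0.0795, 0.1588]
orientation: [-3.033, -0.361, -0.532]
force: [0.1, 0.1, -1.2]
opening: 0.0266
gripper_force: 39.9
```

```bash
python3 - <<'E'
from h import *
s,R=tool();print(np.degrees(np.arctan2(R[1,1],R[0,1]))+90)
E
```

```text
t 5.4 tcp [0.7154 0.0795 0.1588] grasp [0.7091 0.0779 0.1766] y [ 0.235 -0.972 -0.   ] z [ 0.331  0.081 -0.94 ] q [-0.01  0.11  1.61  0.09  1.09  1.3 ] F [ 0.1  0.1 -1.2] op 0.0266 39.9
13.589502364004431
```

{"op": "arm_command", "data": {
  "deltas": [
    [[0.9, 2.5, 0, 0, 0, 0], [0.9, 2.5, 0, 0, 0, 0], [0.9, 2.5, 0, 0, 0, 0], [0.9, 2.5, 0, 0, 0, 0], [0.9, 2.5, 0, 0, 0, 0], [0.9, 2.5, 0, 0, 0, 0], [1.1, 2.5, 0, 0, 0, 0], [1.1, 2.5, 0, 0, 0, 0], [1.1, 2.5, 0, 0, 0, 0], [1.1, 2.5, 0, 0, 0, 0], [1, 2, 0, 0, 0, 0], [0.9, 1, 0, 0, 0, 0]]
  ]
}}

```text
t: 6.4
tool_pos: [0.833, 0.3592, 0.1588]
orientation: [-3.033, -0.358, -0.533]
force: [-0.0, 0.3, -0.9]
opening: 0.0268
gripper_force: 39.9
```

{"op": "arm_command", "data": {
  "deltas": [
    [[0, 0, 0, 0, 0, 0], [0, 0, 0, 0, 0, 0], [0, 0, 0, 0, 0, 0], [0, 0, 0, 0, 0, 0]]
  ]
}}

```text
t: 6.73
tool_pos: [0.8333, 0.3558, 0.1599]
orientation: [-3.034, -0.355, -0.535]
force: [-0.1, -0.2, -0.1]
opening: 0.0266
gripper_force: 39.9
```

```bash
python3 - <<'E'
from h import *
s,R=tool();print(np.degrees(np.arctan2(R[1,1],R[0,1]))+90)
im=eyes.read_camera('side');im2=eyes.read_camera('top')
o=np.hstack([cv2.resize(im[150:400,60:260],None,fx=2,fy=2),cv2.resize(im2[70:270,60:210],None,fx=2.5,fy=2.5)]);print(o.shape)
cv2.imwrite('pics/s2.png',o)
E
```

```text
t 6.73 tcp [0.8333 0.3558 0.1599] grasp [0.8269 0.3543 0.1778] y [ 0.231 -0.973  0.   ] z [ 0.333  0.079 -0.94 ] q [ 0.37  0.62  0.97 -0.05  1.2   1.72] F [-0.1 -0.2 -0.1] op 0.0266 39.9
13.350428839297422
(500, 775, 3)
```

View pics/s2.png

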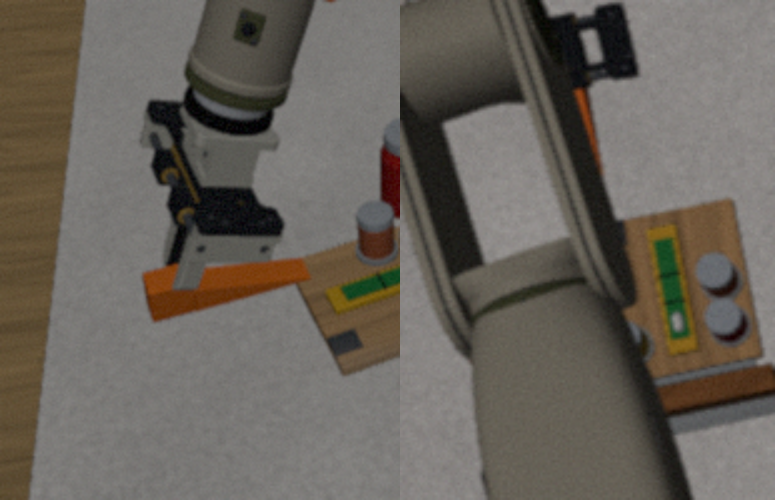

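```bash
python3 - <<'E'
from h import *
im=cv2.imread('pics/s2.png') 
g=np.array([.8269,.3543]);a=np.radians(193.4);e=np.array([np.cos(a),np.sin(a)]);y=np.array([-e[1],e[0]])
S=np.array([.669,.323]);z=.1497
for off in(.12,.125,.13):
  t=g+off*e
  p=[np.r_[t-.014*y,z],np.r_[t+.014*y,z],np.r_[t-.014*y,z+.002],np.r_[t-.15*e-.014*y,z],np.r_[t-.15*e+.014*y,z],np.r_[t-.15*e-.014*y,z+.04]]
  print(off,((proj('side',p)-[60,150])*2).round().tolist(),'rel stub',(t-S)@e,(t-S)@y)
E
```

```text
0.12 [[308.0, 280.0], [299.0, 261.0], [308.0, 278.0], [150.0, 327.0], [143.0, 306.0], [144.0, 294.0]] rel stub -0.04085502054863076 0.006145108973773331
0.125 [[313.0, 279.0], [304.0, 260.0], [313.0, 277.0], [155.0, 325.0], [148.0, 304.0], [150.0, 293.0]] rel stub -0.03585502054863081 0.006145108973773309
0.13 [[318.0, 277.0], [308.0, 258.0], [318.0, 275.0], [161.0, 323.0], [154.0, 303.0], [156.0, 291.0]] rel stub -0.03085502054863075 0.006145108973773316
```

{"op": "arm_command", "data": {
  "deltas": [
    [[-0.1, 0.6, -2, 0, 0, 0], [0, 0, -2, 0, 0, 0], [0, 0, -2.5, 0, 0, 0], [0, 0, -2.5, 0, 0, 0], [0, 0, -2.5, 0, 0, 0], [0, 0, -1.5, 0, 0, 0], [0, 0, -1, 0, 0, 0], [0, 0, 0, 0, 0, 0], [0, 0, 0, 0, 0, 0], [0, 0, 0, 0, 0, 0], [0, 0, 0, 0, 0, 0]]
  ]
}}

```text
t: 7.75
tool_pos: [0.8341, 0.3643, 0.0236]
orientation: [-3.031, -0.357, -0.542]
force: [0.2, -0.8, -0.6]
opening: 0.0264
gripper_force: 39.9
```

```bash
python3 - <<'E'
from h import *
s,R=tool();print(np.degrees(np.arctan2(R[1,1],R[0,1]))+90)
E
```

```text
t 7.75 tcp [0.8341 0.3643 0.0236] grasp [0.8277 0.3628 0.0414] y [ 0.232 -0.973 -0.001] z [ 0.337  0.081 -0.938] q [ 0.38  0.73  1.07 -0.06  0.99  1.74] F [ 0.2 -0.8 -0.6] op 0.0264 39.9
13.432998558708405
```

{"op": "arm_command", "data": {
  "deltas": [
    [[0, 0, -0.5, 0, 0, 0], [0, 0, -0.4, 0, 0, 0], [0, 0, -0.2, 0, 0, 0], [0, 0, 0, 0, 0, 0], [0, 0, 0, 0, 0, 0], [0, 0, 0, 0, 0, 0]]
  ]
}}

```text
t: 8.25
tool_pos: [0.833, 0.3638, 0.0101]
orientation: [-3.033, -0.357, -0.538]
force: [-2.5, -1.7, 4.7]
opening: 0.0265
gripper_force: 40.0
```

{"op": "arm_command", "data": {
  "deltas": [
    [[0, 0, 0, 0, 0, 0], [0, 0, 0, 0, 0, 0], [0, 0, 0, 0, 0, 0], [0, 0, 0.05, 0, 0, 0], [0, 0, 0, 0, 0, 0], [0, 0, 0, 0, 0, 0]]
  ],
  "gripper": 0.0
}}

```text
t: 8.75
tool_pos: [0.8322, 0.3637, 0.0092]
orientation: [-3.033, -0.357, -0.535]
force: [0.3, -0.2, -0.4]
opening: 0.0461
gripper_force: 0.0
```

```bash
python3 - <<'E'
from h import *
s,R=tool();print(np.degrees(np.arctan2(R[1,1],R[0,1]))+90)
im=eyes.read_camera('side');cv2.imwrite('pics/raw3.png',im)
o=cv2.resize(im[190:360,100:330],None,fx=3.4,fy=3.4,interpolation=cv2.INTER_CUBIC);print(o.shape)
cv2.imwrite('pics/s3.png',o)
E
```

```text
t 8.75 tcp [0.8322 0.3637 0.0092] grasp [0.8259 0.3622 0.027 ] y [ 0.232 -0.973 -0.   ] z [ 0.333  0.08  -0.94 ] q [ 0.38  0.74  1.08 -0.06  0.97  1.74] F [ 0.3 -0.2 -0.4] op 0.0461 0.0
13.435061446574636
(578, 782, 3)
```

View pics/s3.png

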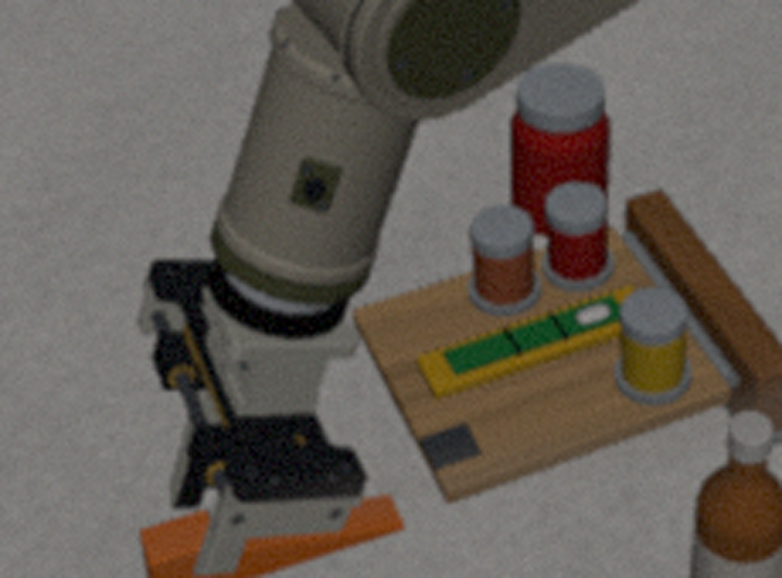

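```bash
python3 - <<'E'
from h import *
a=np.radians(193.4);e=np.array([np.cos(a),np.sin(a)]);y=np.array([-e[1],e[0]]);S=np.array([.6693,.3233])
c=np.array([[403,526],[392,496]])/3.4+[100,190]
for q,z in zip(c,(0,.002)):
  p=onplane('side',q,z)[0,:2];print(p.round(4),'rel stub x,y',(p-S)@e,(p-S)@y)
# plate from side view for a check
p=onplane('side',np.array([450,447])/3.4+[100,190],.0415)[0,:2];print('plate',p,(p-S)@e,(p-S)@y)
im=cv2.imread('pics/raw3.png');m=cv2.inRange(cv2.cvtColor(im,cv2.COLOR_BGR2HSV),(3,180,90),(18,255,255));m[:320]=0
ed=[]
for x in range(196,217):
  r=np.where(m[:,x])[0];ed.append((x,r.max()+.5))
v=cv2.fitLine(np.array(ed[:],np.float32),cv2.DIST_HUBER,0,.01,.01).ravel()
P=onplane('side',[v[2:]-10*v[:2],v[2:]+10*v[:2]],0);d=P[1]-P[0];print('bottom edge ang',np.degrees(np.arctan2(d[1],d[0]))%360,'y of edge',[(q[:2]-S)@y for q in P])
E
```

```text
[0.7046 0.3437] rel stub x,y -0.03911896385322469 -0.011694428804119649
[0.7087 0.321 ] rel stub x,y -0.03778305091166098 0.011326143401346609
plate [0.67269415 0.32437442] -0.0035507401364587815 -0.0002585792666729765
bottom edge ang 192.72399053699417 y of edge [np.float64(-0.010254957869901011), np.float64(-0.010730335829443823)]
```

```bash
cat >> h.py <<'E'
E_=np.array([-.973,-.232]);C_=np.array([.6041,.2512])
def bubble(im=None):
    im=eyes.read_camera('side') if im is None else im
    hsv=cv2.cvtColor(im,cv2.COLOR_BGR2HSV)
    g=cv2.inRange(hsv,(40,120,40),(85,255,255));roi=np.zeros_like(g);roi[260:320,210:310]=255;g&=roi
    hull=cv2.convexHull(cv2.findNonZero(g));H=np.zeros_like(g);cv2.fillConvexPoly(H,hull,255)
    H=cv2.dilate(H,np.ones((3,3),np.uint8))
    w=cv2.inRange(hsv,(0,0,110),(180,90,255))&H
    n,l,st,ce=cv2.connectedComponentsWithStats(w);i=1+st[1:,4].argmax()
    d=(cv2.inRange(hsv,(0,0,0),(180,255,45))&cv2.erode(H,np.ones((5,5),np.uint8)))
    k,_,sd,cd=cv2.connectedComponentsWithStats(d)
    b=0
    for _ in range(3): p=onplane('side',ce[i],.057+.1*b)[0,:2];b=-(p-C_)@E_
    L=[(round(-(onplane('side',cd[j],.057+.1*b)[0,:2]-C_)@E_,4),int(sd[j,4])) for j in range(1,k)]
    return round(b,4),int(st[i,4]),ce[i].round(1),L
E
python3 - <<'E'
from h import *
print(bubble(cv2.imread('pics/raw3.png')));print(bubble(cv2.imread('pics/side0.png')))
E
```

```text
(np.float64(-0.0379), 29, array([274.2, 282. ]), [(np.float64(-0.0127), 3), (np.float64(-0.0125), 2), (np.float64(0.0194), 7)])
(np.float64(-0.0368), 21, array([273.8, 282.2]), [(np.float64(-0.0131), 8), (np.float64(0.0194), 9)])
```

{"op": "arm_command", "data": {
  "deltas": [
    [[0, 0, 0, 0, 0, 0], [0, 0, 0, 0, 0, 0], [0, 0, 0, 0, 0, 0], [0, 0, 0, 0, 0, 0], [0, 0, 0, 0, 0, 0], [0, 0, 0, 0, 0, 0]]
  ],
  "gripper": -1,
  "squeeze": 40
}}

```text
t: 9.3
tool_pos: [0.8325, 0.3636, 0.0097]
orientation: [-3.033, -0.357, -0.536]
force: [-0.0, -0.7, -0.4]
opening: 0.0269
gripper_force: 40.0
```

{"op": "arm_command", "data": {
  "deltas": [
    [[-0.3, -0.07, 0, 0, 0, 0], [-0.3, -0.07, 0, 0, 0, 0], [-0.3, -0.07, 0, 0, 0, 0], [-0.3, -0.07, 0, 0, 0, 0], [-0.3, -0.07, 0, 0, 0, 0], [-0.3, -0.07, 0, 0, 0, 0], [-0.3, -0.07, 0, 0, 0, 0], [-0.3, -0.07, 0, 0, 0, 0], [-0.3, -0.07, 0, 0, 0, 0], [-0.3, -0.07, 0, 0, 0, 0], [-0.3, -0.07, 0, 0, 0, 0], [-0.3, -0.07, 0, 0, 0, 0]]
  ]
}}

```text
t: 10.3
tool_pos: [0.7961, 0.3552, 0.0096]
orientation: [-3.033, -0.357, -0.536]
force: [1.4, -0.1, 0.3]
opening: 0.027
gripper_force: 39.9
```

```bash
python3 - <<'E'
from h import *
tool();print(bubble())
E
```

```text
t 10.3 tcp [0.7961 0.3552 0.0096] grasp [0.7898 0.3537 0.0275] y [ 0.232 -0.973 -0.   ] z [ 0.333  0.08  -0.939] q [ 0.38  0.65  1.22 -0.06  0.93  1.75] F [ 1.4 -0.1  0.3] op 0.027 39.9
(np.float64(-0.0378), 30, array([274.1, 282. ]), [(np.float64(-0.0126), 6), (np.float64(0.0195), 7)])
```

{"op": "arm_command", "data": {
  "deltas": [
    [[-0.15, -0.035, 0, 0, 0, 0], [-0.15, -0.035, 0, 0, 0, 0], [-0.15, -0.035, 0, 0, 0, 0], [-0.15, -0.035, 0, 0, 0, 0], [-0.15, -0.035, 0, 0, 0, 0], [-0.15, -0.035, 0, 0, 0, 0], [-0.15, -0.035, 0, 0, 0, 0], [-0.15, -0.035, 0, 0, 0, 0], [-0.15, -0.035, 0, 0, 0, 0], [-0.15, -0.035, 0, 0, 0, 0], [-0.15, -0.035, 0, 0, 0, 0], [-0.15, -0.035, 0, 0, 0, 0]]
  ]
}}

```text
t: 11.35
tool_pos: [0.7783, 0.351, 0.0096]
orientation: [-3.033, -0.357, -0.536]
force: [0.8, 0.8, 0.9]
opening: 0.027
gripper_force: 39.9
```

```bash
python3 - <<'E'
from h import *
tool();print(bubble())
E
```

```text
t 11.35 tcp [0.7783 0.351  0.0096] grasp [0.7719 0.3495 0.0275] y [ 0.232 -0.973 -0.   ] z [ 0.333  0.08  -0.94 ] q [ 0.39  0.6   1.29 -0.07  0.91  1.76] F [0.8 0.8 0.9] op 0.027 39.9
(np.float64(-0.0378), 28, array([274.1, 282. ]), [(np.float64(-0.0126), 6), (np.float64(0.0198), 7)])
```

{"op": "arm_command", "data": {
  "deltas": [
    [[-0.12, -0.028, 0, 0, 0, 0], [-0.12, -0.028, 0, 0, 0, 0], [-0.12, -0.028, 0, 0, 0, 0], [-0.12, -0.028, 0, 0, 0, 0], [-0.12, -0.028, 0, 0, 0, 0], [-0.12, -0.028, 0, 0, 0, 0], [-0.12, -0.028, 0, 0, 0, 0], [-0.12, -0.028, 0, 0, 0, 0], [-0.12, -0.028, 0, 0, 0, 0], [-0.12, -0.028, 0, 0, 0, 0], [-0.12, -0.028, 0, 0, 0, 0], [-0.12, -0.028, 0, 0, 0, 0]]
  ]
}}

```text
t: 12.4
tool_pos: [0.7656, 0.3481, 0.0109]
orientation: [-3.032, -0.357, -0.541]
force: [9.6, 2.2, 0.1]
opening: 0.0269
gripper_force: 39.8
```

```bash
python3 - <<'E'
from h import *
tool();print(bubble())
E
```

```text
t 12.4 tcp [0.7656 0.3481 0.0109] grasp [0.7592 0.3466 0.0288] y [ 0.232 -0.973 -0.   ] z [ 0.337  0.081 -0.938] q [ 0.39  0.56  1.33 -0.07  0.89  1.76] F [9.6 2.2 0.1] op 0.0269 39.8
(np.float64(-0.0379), 29, array([274.1, 281.9]), [(np.float64(-0.0126), 6), (np.float64(0.0196), 6)])
```

{"op": "arm_command", "data": {
  "deltas": [
    [[-0.06, -0.014, 0, 0, 0, 0], [-0.06, -0.014, 0, 0, 0, 0], [-0.06, -0.014, 0, 0, 0, 0], [-0.06, -0.014, 0, 0, 0, 0], [-0.06, -0.014, 0, 0, 0, 0], [-0.06, -0.014, 0, 0, 0, 0]]
  ]
}}

```text
t: 12.95
tool_pos: [0.7641, 0.3476, 0.013]
orientation: [-3.03, -0.356, -0.547]
force: [13.5, 3.2, 0.4]
opening: 0.0273
gripper_force: 39.8
```

```bash
python3 - <<'E'
from h import *
tool();print(bubble())
E
```

```text
t 12.95 tcp [0.7641 0.3476 0.013 ] grasp [0.7576 0.3461 0.0308] y [ 0.232 -0.973 -0.001] z [ 0.34   0.082 -0.937] q [ 0.39  0.56  1.35 -0.07  0.89  1.76] F [13.5  3.2  0.4] op 0.0273 39.8
(np.float64(-0.033), 26, array([272.2, 282.5]), [(np.float64(-0.0134), 1), (np.float64(-0.0129), 1), (np.float64(0.0194), 5)])
```

{"op": "arm_command", "data": {
  "deltas": [
    [[-0.06, -0.014, -0.06, 0, 0, 0], [-0.06, -0.014, -0.06, 0, 0, 0], [-0.06, -0.014, -0.06, 0, 0, 0], [-0.06, -0.014, -0.06, 0, 0, 0], [-0.06, -0.014, -0.06, 0, 0, 0], [-0.06, -0.014, -0.05, 0, 0, 0]]
  ]
}}

```text
t: 13.5
tool_pos: [0.7609, 0.3468, 0.0098]
orientation: [-3.03, -0.356, -0.549]
force: [13.9, 1.6, 1.6]
opening: 0.0269
gripper_force: 39.9
```

```bash
python3 - <<'E'
from h import *
tool();print(bubble())
im=eyes.read_camera('side')
cv2.imwrite('pics/s4.png',cv2.resize(im[240:370,100:300],None,fx=4,fy=4,interpolation=cv2.INTER_CUBIC))
E
```

```text
t 13.5 tcp [0.7609 0.3468 0.0098] grasp [0.7544 0.3452 0.0276] y [ 0.232 -0.973 -0.001] z [ 0.341  0.082 -0.936] q [ 0.39  0.55  1.36 -0.07  0.88  1.77] F [13.9  1.6  1.6] op 0.0269 39.9
(np.float64(-0.0313), 28, array([271.5, 282.8]), [(np.float64(-0.0133), 6), (np.float64(0.0194), 8)])
```

View pics/s4.png

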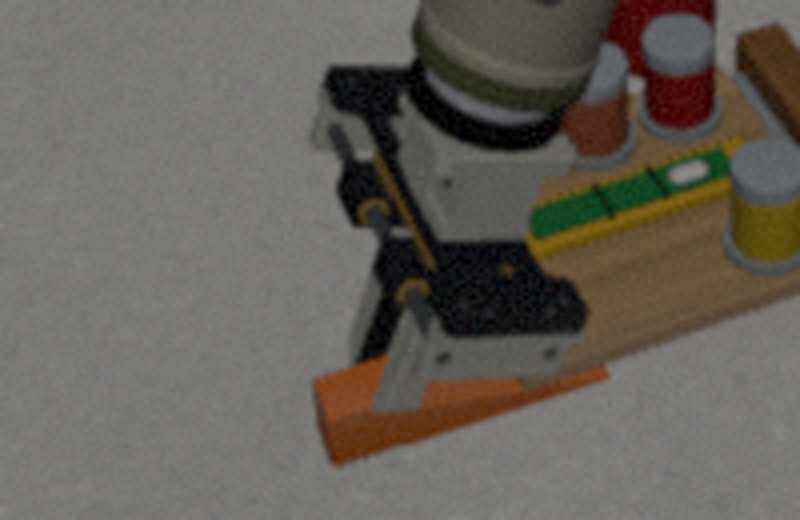

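{"op": "arm_command", "data": {
  "deltas": [
    [[-0.08, -0.019, 0, 0, 0, 0], [-0.08, -0.019, 0, 0, 0, 0], [-0.08, -0.019, 0, 0, 0, 0], [-0.08, -0.019, 0, 0, 0, 0], [-0.08, -0.019, 0, 0, 0, 0], [-0.08, -0.019, 0, 0, 0, 0], [-0.08, -0.019, 0, 0, 0, 0], [-0.08, -0.019, 0, 0, 0, 0], [-0.08, -0.019, 0, 0, 0, 0], [-0.08, -0.019, 0, 0, 0, 0]]
  ]
}}

```text
t: 14.43
tool_pos: [0.7528, 0.3449, 0.0098]
orientation: [-3.03, -0.356, -0.548]
force: [13.8, 2.8, 1.7]
opening: 0.0267
gripper_force: 39.9
```

```bash
python3 - <<'E'
from h import *
tool();print(bubble())
E
```

```text
t 14.43 tcp [0.7528 0.3449 0.0098] grasp [0.7463 0.3433 0.0275] y [ 0.232 -0.973 -0.001] z [ 0.341  0.082 -0.937] q [ 0.4   0.53  1.39 -0.07  0.87  1.77] F [13.8  2.8  1.7] op 0.0267 39.9
(np.float64(-0.0205), 27, array([267.1, 283.9]), [(np.float64(0.027), 88), (np.float64(0.0193), 7)])
```

{"op": "arm_command", "data": {
  "deltas": [
    [[-0.08, -0.019, 0, 0, 0, 0], [-0.08, -0.019, 0, 0, 0, 0], [-0.08, -0.019, 0, 0, 0, 0], [-0.08, -0.019, 0, 0, 0, 0], [-0.08, -0.019, 0, 0, 0, 0], [-0.08, -0.019, 0, 0, 0, 0], [-0.08, -0.019, 0, 0, 0, 0], [-0.08, -0.019, 0, 0, 0, 0], [-0.08, -0.019, 0, 0, 0, 0], [-0.08, -0.019, 0, 0, 0, 0], [-0.08, -0.019, 0, 0, 0, 0], [-0.08, -0.019, 0, 0, 0, 0]]
  ]
}}

```text
t: 15.48
tool_pos: [0.7431, 0.3425, 0.0097]
orientation: [-3.03, -0.356, -0.548]
force: [12.8, 1.5, 1.5]
opening: 0.0274
gripper_force: 39.8
```

```bash
python3 - <<'E'
from h import *
tool();print(bubble())
E
```

```text
t 15.48 tcp [0.7431 0.3425 0.0097] grasp [0.7366 0.341  0.0275] y [ 0.232 -0.973 -0.001] z [ 0.341  0.082 -0.937] q [ 0.4   0.51  1.42 -0.07  0.86  1.77] F [12.8  1.5  1.5] op 0.0274 39.8
(np.float64(-0.006), 26, array([261.1, 285.4]), [(np.float64(0.0189), 7), (np.float64(-0.0137), 1)])
```

{"op": "arm_command", "data": {
  "deltas": [
    [[-0.08, -0.019, 0, 0, 0, 0], [-0.08, -0.019, 0, 0, 0, 0], [-0.08, -0.019, 0, 0, 0, 0], [-0.08, -0.019, 0, 0, 0, 0], [-0.08, -0.019, 0, 0, 0, 0], [-0.08, -0.019, 0, 0, 0, 0], [-0.08, -0.019, 0, 0, 0, 0], [0, 0, 0, 0, 0, 0], [0, 0, 0, 0, 0, 0]]
  ]
}}

```text
t: 16.28
tool_pos: [0.7371, 0.3412, 0.0096]
orientation: [-3.03, -0.356, -0.547]
force: [9.4, 1.5, 2.5]
opening: 0.027
gripper_force: 39.9
```

```bash
python3 - <<'E'
from h import *
tool();print(bubble())
im=eyes.read_camera('side');im2=eyes.read_camera('top')
cv2.imwrite('pics/s5.png',np.hstack([cv2.resize(im[230:350,200:320],None,fx=4,fy=4,interpolation=cv2.INTER_CUBIC),cv2.resize(im2[140:220,130:210],None,fx=3.9,fy=6,interpolation=cv2.INTER_CUBIC)]))
E
```

```text
t 16.28 tcp [0.7371 0.3412 0.0096] grasp [0.7306 0.3396 0.0274] y [ 0.232 -0.973 -0.001] z [ 0.34   0.082 -0.937] q [ 0.4   0.49  1.44 -0.07  0.86  1.77] F [9.4 1.5 2.5] op 0.027 39.9
(np.float64(0.0028), 24, array([257.4, 286.3]), [(np.float64(-0.0138), 7), (np.float64(0.0188), 3)])
```

View pics/s5.png

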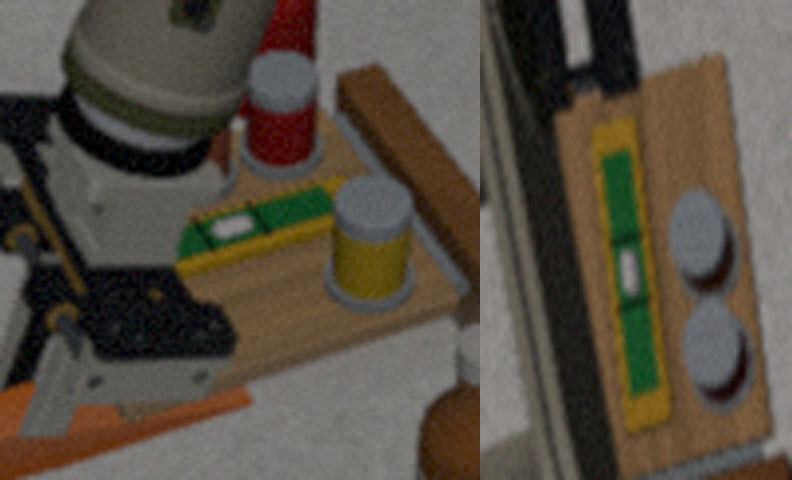

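{"op": "arm_command", "data": {
  "deltas": [
    [[0.08, 0.019, 0, 0, 0, 0], [0.08, 0.019, 0, 0, 0, 0], [0, 0, 0, 0, 0, 0], [0, 0, 0, 0, 0, 0]]
  ]
}}

```text
t: 16.77
tool_pos: [0.7372, 0.3412, 0.0093]
orientation: [-3.032, -0.357, -0.542]
force: [-2.1, -2.3, 11.7]
opening: 0.027
gripper_force: 40.0
```

{"op": "arm_command", "data": {
  "deltas": [
    [[0, 0, 0, 0, 0, 0], [0, 0, 0, 0, 0, 0], [0, 0, 0, 0, 0, 0], [0, 0, 0, 0, 0, 0], [0, 0, 0, 0, 0, 0], [0, 0, 0, 0, 0, 0]]
  ],
  "gripper": 0
}}

```text
t: 17.27
tool_pos: [0.7347, 0.3408, 0.0054]
orientation: [-3.034, -0.358, -0.534]
force: [-0.4, 0.2, -0.5]
opening: 0.0467
gripper_force: 0.0
```

```bash
python3 - <<'E'
from h import *
tool();print(bubble())
E
```

```text
t 17.27 tcp [0.7347 0.3408 0.0054] grasp [0.7284 0.3393 0.0232] y [ 0.232 -0.973  0.   ] z [ 0.332  0.079 -0.94 ] q [ 0.4   0.5   1.43 -0.07  0.86  1.77] F [-0.4  0.2 -0.5] op 0.0467 0.0
(np.float64(-0.0038), 29, array([260.1, 285.5]), [(np.float64(0.0189), 4), (np.float64(0.0178), 2)])
```

The bubble has settled back to about -6 mm after release. I'll check it's steady, then regrip and push a few mm further.

{"op": "arm_command", "data": {
  "deltas": [
    [[0, 0, 0.2, 0, 0, 0], [0, 0, 0.2, 0, 0, 0], [0, 0, 0, 0, 0, 0], [0, 0, 0, 0, 0, 0], [0, 0, 0, 0, 0, 0]]
  ]
}}

```text
t: 17.73
tool_pos: [0.7353, 0.341, 0.0103]
orientation: [-3.033, -0.357, -0.536]
force: [-0.0, -0.3, -0.1]
opening: 0.0465
gripper_force: 0.0
```

```bash
python3 - <<'E'
from h import *
tool();print(bubble());print(bubble())
E
```

```text
t 17.73 tcp [0.7353 0.341  0.0103] grasp [0.7289 0.3395 0.0281] y [ 0.232 -0.973 -0.   ] z [ 0.333  0.08  -0.939] q [ 0.4   0.49  1.43 -0.07  0.87  1.77] F [-0.  -0.3 -0.1] op 0.0465 0.0
(np.float64(-0.0036), 27, array([260.1, 285.7]), [(np.float64(0.0187), 7)])
(np.float64(-0.0036), 30, array([260.1, 285.6]), [(np.float64(0.0184), 3), (np.float64(0.0187), 3)])
```

{"op": "arm_command", "data": {
  "deltas": [
    [[0, 0, 0, 0, 0, 0], [0, 0, 0, 0, 0, 0], [0, 0, 0, 0, 0, 0], [0, 0, 0, 0, 0, 0], [0, 0, 0, 0, 0, 0], [0, 0, 0, 0, 0, 0]]
  ],
  "gripper": -1,
  "squeeze": 40
}}

```text
t: 18.33
tool_pos: [0.7354, 0.3405, 0.01]
orientation: [-3.034, -0.357, -0.536]
force: [1.5, -2.0, -0.5]
opening: 0.0264
gripper_force: 40.0
```

{"op": "arm_command", "data": {
  "deltas": [
    [[-0.08, -0.019, -0.04, 0, 0, 0], [-0.08, -0.019, -0.04, 0, 0, 0], [-0.08, -0.019, -0.04, 0, 0, 0], [-0.08, -0.019, -0.04, 0, 0, 0], [-0.08, -0.019, -0.04, 0, 0, 0], [-0.08, -0.019, -0.04, 0, 0, 0], [-0.08, -0.019, 0, 0, 0, 0], [0, 0, 0, 0, 0, 0]]
  ]
}}

```text
t: 19.0
tool_pos: [0.7321, 0.3404, 0.01]
orientation: [-3.03, -0.357, -0.544]
force: [7.4, 1.1, 0.4]
opening: 0.0271
gripper_force: 40.0
```

```bash
python3 - <<'E'
from h import *
tool();print(bubble())
E
```

```text
t 19.0 tcp [0.7321 0.3404 0.01  ] grasp [0.7257 0.3388 0.0278] y [ 0.232 -0.973 -0.001] z [ 0.338  0.082 -0.938] q [ 0.4   0.48  1.45 -0.07  0.86  1.78] F [7.4 1.1 0.4] op 0.0271 40.0
(np.float64(0.0003), 27, array([258.5, 286.1]), [(np.float64(-0.0139), 6), (np.float64(0.0185), 7)])
```

{"op": "arm_command", "data": {
  "deltas": [
    [[-0.08, -0.019, 0, 0, 0, 0], [-0.08, -0.019, 0, 0, 0, 0], [-0.08, -0.019, 0, 0, 0, 0], [-0.08, -0.019, 0, 0, 0, 0], [0, 0, 0, 0, 0, 0], [0, 0, 0, 0, 0, 0]]
  ]
}}

```text
t: 19.55
tool_pos: [0.7289, 0.3398, 0.0101]
orientation: [-3.03, -0.357, -0.544]
force: [7.9, 0.8, 0.0]
opening: 0.0263
gripper_force: 40.0
```

```bash
python3 - <<'E'
from h import *
tool();print(bubble())
E
```

```text
t 19.55 tcp [0.7289 0.3398 0.0101] grasp [0.7224 0.3383 0.0279] y [ 0.232 -0.973 -0.001] z [ 0.338  0.082 -0.938] q [ 0.4   0.48  1.46 -0.08  0.86  1.78] F [7.9 0.8 0. ] op 0.0263 40.0
(np.float64(0.0044), 28, array([256.6, 286.3]), [(np.float64(-0.0136), 8), (np.float64(0.0189), 3)])
```

{"op": "arm_command", "data": {
  "deltas": [
    [[0, 0, 0, 0, 0, 0], [0, 0, 0, 0, 0, 0], [0, 0, 0, 0, 0, 0], [0, 0, 0, 0, 0, 0], [0, 0, 0, 0, 0, 0], [0, 0, 0, 0, 0, 0]]
  ],
  "gripper": 0
}}

```text
t: 20.1
tool_pos: [0.726, 0.3388, 0.0073]
orientation: [-3.034, -0.357, -0.535]
force: [0.5, -0.4, -0.3]
opening: 0.0463
gripper_force: 0.0
```

```bash
python3 - <<'E'
from h import *
tool();print(bubble());print(bubble())
E
```

```text
t 20.1 tcp [0.726  0.3388 0.0073] grasp [0.7197 0.3373 0.0251] y [ 0.232 -0.973  0.   ] z [ 0.332  0.079 -0.94 ] q [ 0.4   0.48  1.46 -0.08  0.86  1.78] F [ 0.5 -0.4 -0.3] op 0.0463 0.0
(np.float64(0.0044), 26, array([256.7, 286.4]), [(np.float64(-0.0137), 8), (np.float64(0.0189), 2)])
(np.float64(0.0049), 26, array([256.5, 286.5]), [(np.float64(-0.0165), 28), (np.float64(-0.0137), 5), (np.float64(-0.0141), 2), (np.float64(0.0186), 4)])
```

The bubble held at about +2 mm. I'll retreat along the tool axis and check both views unobstructed.

{"op": "arm_command", "data": {
  "deltas": [
    [[0, 0, 0.5, 0, 0, 0], [0, 0, 1, 0, 0, 0], [0, 0, 1.5, 0, 0, 0], [0, 0, 2, 0, 0, 0], [0.5, 0.1, 2.5, 0, 0, 0], [0.5, 0.5, 2.5, 0, 0, 0], [0.5, 1, 2.5, 0, 0, 0], [0.5, 2, 2.5, 0, 0, 0], [0.5, 3, 1, 0, 0, 0], [0, 3, 0, 0, 0, 0], [0, 3, 0, 0, 0, 0], [0, 2, 0, 0, 0, 0]]
  ]
}}

```text
t: 21.2
tool_pos: [0.7513, 0.488, 0.1711]
orientation: [-3.03, -0.358, -0.54]
force: [-0.0, 0.1, 0.4]
opening: 0.0462
gripper_force: 0.0
```

{"op": "arm_command", "data": {
  "deltas": [
    [[0, 0, 0, 0, 0, 0], [0, 0, 0, 0, 0, 0], [0, 0, 0, 0, 0, 0]]
  ]
}}

```text
t: 21.45
tool_pos: [0.7517, 0.4843, 0.169]
orientation: [-3.033, -0.357, -0.537]
force: [-0.2, 0.6, -0.2]
opening: 0.0467
gripper_force: 0.0
```

```bash
python3 - <<'E'
from h import *
tool()
for i in range(4): print(bubble())
im=eyes.read_camera('side');im2=eyes.read_camera('top')
cv2.imwrite('pics/s6.png',np.hstack([cv2.resize(im[240:360,160:280],None,fx=4,fy=4,interpolation=cv2.INTER_CUBIC),cv2.resize(im2[140:220,150:200],None,fx=6,fy=6,interpolation=cv2.INTER_CUBIC)]))
E
```

```text
t 21.45 tcp [0.7517 0.4843 0.169 ] grasp [0.7454 0.4828 0.1868] y [ 0.232 -0.973  0.   ] z [ 0.334  0.08  -0.939] q [ 0.57  0.6   0.98 -0.12  1.22  1.92] F [-0.2  0.6 -0.2] op 0.0467 0.0
(np.float64(0.0046), 27, array([256.6, 286.4]), [(np.float64(-0.0134), 3), (np.float64(-0.0136), 3), (np.float64(0.019), 4)])
(np.float64(0.0044), 29, array([256.7, 286.3]), [(np.float64(-0.0134), 3), (np.float64(-0.0141), 2), (np.float64(0.0189), 3)])
(np.float64(0.0044), 29, array([256.7, 286.3]), [(np.float64(-0.0139), 2), (np.float64(-0.0136), 3), (np.float64(0.0183), 1), (np.float64(0.0189), 3)])
(np.float64(0.0045), 29, array([256.6, 286.3]), [(np.float64(-0.0134), 7), (np.float64(0.0189), 5)])
```

View pics/s6.png

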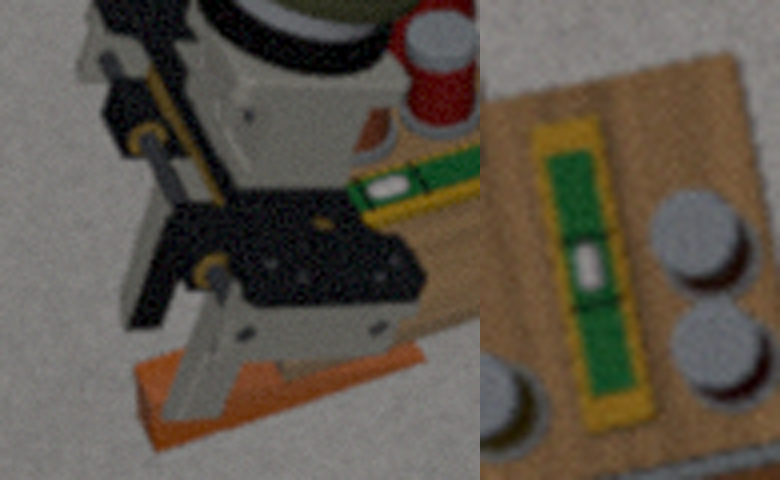

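Both views put the bubble between the lines: about +1.8 mm in the side view and +1.4 mm in the top view (lines at rows 237 and 304, bubble at about 267). It is steady, the wedge lies flat, and the gripper is clear.

```bash
python3 -c "
from plant import ticket
print(ticket.close_job())"
```

```text
the job is handed in; nothing more can be done
None
```

I handed the job in with the smallest orange wedge flat and straight under the stub, the bubble resting about 1.5–2 mm from centre (limit 4 mm), and the gripper clear; the judge's verdict was not shown.

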